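Fill the dot-numbered scrap sample rack in order

TASK

Fill the scrap sample rack in the order of the dots on its yellow tabs: first the black castor wheel flat into the one-dot pocket with its axle stub up, then the white bushing on its flange into the two-dot pocket, and last the pale green sprue runner flat and lengthwise into the three-dot pocket with its sprue pointing up. Set each one down on its pocket's floor rather than dropping it, and let go of it before you take the next. Leave the other things on the cart where they are.

Things in the scene. Friction and masses are not known exactly. Their poses are not given: they have to be found in the camera images.
- wheel: black nylon castor wheel lying flat, 76 mm diameter, 28 mm thick, with a steel axle stub of 24 mm diameter that stands 42 mm up from its upper face (70 mm high in all). Origin: centre of the underside; z up along the stub
- bushing: white PTFE flanged bushing standing on its flange: flange 70 mm diameter, 8 mm thick, barrel 46 mm diameter, 72 mm high in all. Origin: centre of the flange's underside; z up along the barrel
- sprue: pale green sprue runner lying flat: bar 150 mm long along its x, three cross branches 50 mm wide along y, 10 mm thick (knobs 16 mm), with a flat-sided sprue standing up from the middle: 24 mm along x, 12 mm along y, top at 70 mm. Origin: centre of the underside; z up. Both ends are alike
- pocket1_floor (a point): pocket marked with one black dot on a yellow tab: fixed open grey tray, outside 180 (x) by 102 (y) by 30 mm high, walls 4 mm, inside 172 by 94 by 26 mm deep; tab 34 mm long at its +x end, flush with the rim. Point: centre of the inner floor, 12 mm above the table; x along the pocket to the tab, z up. Pockets stand side by side on the rack, 106 mm apart, in varying order
- pocket2_floor (a point): pocket marked with two black dots on a yellow tab: fixed open grey tray, outside 180 (x) by 102 (y) by 30 mm high, walls 4 mm, inside 172 by 94 by 26 mm deep; tab 34 mm long at its +x end, flush with the rim. Point: centre of the inner floor, 12 mm above the table; x along the pocket to the tab, z up. Pockets stand side by side on the rack, 106 mm apart, in varying order
- pocket3_floor (a point): pocket marked with three black dots on a yellow tab: fixed open grey tray, outside 180 (x) by 102 (y) by 30 mm high, walls 4 mm, inside 172 by 94 by 26 mm deep; tab 34 mm long at its +x end, flush with the rim. Point: centre of the inner floor, 12 mm above the table; x along the pocket to the tab, z up. Pockets stand side by side on the rack, 106 mm apart, in varying order
- rack: blue rack plate, fixed, 250 (x) by 335 (y) by 8 mm, that carries the three pockets. Origin: centre of its underside; z up
- funnel: yellow polypropylene funnel standing mouth down, 90 mm diameter, 95 mm high. Origin: centre of the underside. Bystander
- mallet: steel-headed mallet with black rubber faces, lying, 260 mm long along its x, head (91 mm wide, 40 mm high) at +x. Origin: underside, mid length. Bystander
- scraper: deburring driver with orange handle, lying along its x, about 200 mm long. Origin: underside, about mid length. Bystander
- brush: bench brush lying along its x, about 200 mm long. Origin: underside, about mid length. Bystander
- jar: white jar with red lid, 80 mm diameter, 100 mm high. Origin: centre of the underside. Bystander
- bin_lip (a point): middle of the robot-side (-y) rim of the tilting steel bin, 160 mm above the table; the bin, 230 by 170 by 130 mm, swings on pivot pins in a grey stand at the left. Bystander
Mind the look-alikes: they are no part of the job. Leave any pink or purple look-alike of the wheel alone.

How it is judged:
By the outcome, as a careful person would: the job done as asked, in the order asked, and still so for the second after the job is handed in, with the robot touching nothing.
It also fails if it takes over 72 s, if anything falls off the work surface, if the arm or the gripper's body presses on something with over 40 N, if the wrist force passes 120 N, or if a joint passes its speed limit or range.

ROBOT

A 6-joint arm with a two-finger parallel gripper is mounted at the origin on the work surface. World frame = base frame: x ahead of the robot, y to its left, z up, the work surface at z = 0. Lengths are in mm, angles in rad, forces in N, time in s.
With the tool pointing down it reaches from about 275 to 750 mm from the base axis. Payload 10.2 kg.
Tool frame: the origin (TCP) lies at the very end of the fingers, on their centre line; the grasp point (between the pads) lies ctrl.tcp_to_grasp behind it (ctrl.tcp_to_grasp is the distance from the TCP to the grasp point, in mm); z points along the fingers, y is the line along which they close (so a half turn about z gives the same grasp; the last joint's range is limited). The gripper opens to 88 mm and grips with 3 to 60 N. Pads are 18 mm wide; open, the fingers measure 123 mm over their backs; the gripper's body (75 mm by 187 mm) begins 45 mm behind the grasp point.
Start: joints at [-1.491, 0.313, 1.498, -0, 1.331, -0.223], TCP at [156.539, -501.126, 238.72] pointing down, gripper open.
Joint ranges: [-2.94, 2.94], [-0.97, 2.17], [0.19, 2.56], [-1.23, 4.37], [0.02, 3.11], [-2.88, 2.88]. Speed limits (rad/s): [2.39, 2.39, 3.01, 3.14, 3.14, 3.14].

INTERFACE

Orientations are given as a unit quaternion [w, x, y, z].
In Python, from plant import ctrl gives the robot as it stands.
- The arm moves only by the tool drive_tool, never from a script. Its argument "targets" is a list of rows, each an object with "translation": the shift along the tool's x, y, z each as a share of 0.12 m, from -1 to 1, a list of three; "spin": the turn about the tool's z as a share of pi/2 rad, from -1 to 1; "gripper": the opening, from -1 (shut) to 1 (fully open). In form: [{"translation": [x, y, z], "spin": spin, "gripper": gripper}, ...]. A call has 1 to 5 rows; each row is the pose to reach, as a shift and turn from the pose commanded when the call began, along the tool's axes at that moment; what a row does not reach only later rows make up. A row lasts 1/8 s, in which the tool goes at most 62.5 mm and 10.7 degrees, less where a joint would pass 70% of its speed; a pose out of reach is approached as far as the arm can. A call with a number of a shift or a turn outside -1 to 1 is refused whole. A call with a gripper value outside its range is refused whole. The fingers move at their own pace and stop on an object; the grip force is fixed at half the most. Time passes only in rows, so rows that repeat a pose let the fingers close. It gives the time, the measured TCP pose, the force, the opening and the grip force at its end, in the units of the state.
- ctrl.get_obs(): the state, without advancing time (a new reading comes with each control period).
- ctrl.snapshot(name): name is "side" or "top"; returns a dict with "image" (400x640x3 uint8, red, green, blue), "mtx" (3x3 intrinsics, pixels), "distortion" ([k1, k2, p1, p2, k3] as OpenCV has them; the pictures are not rectified), "rvec" (rotation vector, rad) and "tvec" (3), from world to camera coordinates, as OpenCV has them. Camera axes: x right, y down, z forward; pixel columns grow to the right and rows downward; lengths in mm; the calibration is good to about 2 mm. A picture is of the moment at which its call begins. There is no depth.
- ctrl.hand_in(): hands the job in; it is judged then, once.
The state is a dict: "t": time; "joint_positions": joint angles; "dq": joint speeds; "joint_torque": joint torques, N m; "position": TCP position; "tool_rot": TCP orientation; "contact_force": force on the tool from outside, world axes, zero at the start; "torque": the same for the moment, N m; "grip_width": finger opening in mm; "grip_force": force on a finger pad.
Only numpy, scipy, OpenCV 4.12 (cv2) and the standard library are available. Lean on these libraries where they do the work, as an engineer would, in place of code of your own. Each camera call takes 0.05 s, during which the arm holds its last target. There are 200 camera calls.

## Working session

There is one attempt and no reset: what is moved stays moved. The work goes in short steps, Python scripts to look and compute and a tool call to move; the robot and the scene stay as the last step left them, time stands still between calls to the robot, and variables do not carry over. Pictures are saved under pics/ and viewed, at most 10 in all, crops included, and the job is handed in when it is done.

Besides the shell and the picture viewer there is one more tool, called after ">>>" in YAML: its name, and indented under it one key for each argument. drive_tool: Moves the arm, as the interface text tells. Shift numbers are shares of 0.12 m and turn numbers shares of pi/2 rad, none past 1 either way. Its arguments: {"type":"object","properties":{"targets":{"type":"array","items":{"type":"object","properties":{"translation":{"type":"array","items":{"type":"number","minimum":-1,"maximum":1}},"spin":{"type":"number","minimum":-1,"maximum":1},"gripper":{"type":"number"}}}}},"required":["targets"]}

```bash
mkdir -p pics; ls
python3 - <<'E'
from plant import ctrl
import cv2,pickle
s={n:ctrl.snapshot(n) for n in("top","side")}
pickle.dump(s,open('s0.pkl','wb'))
for n in s:
    cv2.imwrite(f'pics/{n}0.png',s[n]['image'][:,:,::-1]); print(n,s[n]['mtx'],s[n]['distortion'],s[n]['rvec'],s[n]['tvec'])
print(ctrl.tcp_to_grasp,ctrl.get_obs())
E
```

```text
pics
top [[478.93493923   0.         314.53593356]
 [  0.         478.93493923 192.22439624]
 [  0.           0.           1.        ]] [-0.12349938  0.          0.          0.          0.        ] [ 2.13374863 -2.14950843  0.13356818] [  31.85669857  550.63263474 1410.55498075]
side [[509.62540922   0.         317.60842066]
 [  0.         509.62540922 209.02163581]
 [  0.           0.           1.        ]] [-0.04686581  0.          0.          0.          0.        ] [ 2.32565875 -0.18247986  0.06601779] [-548.14549064  157.93694188 1510.68739229]
18.700000000000003 {'t': 0.1, 'joint_positions': array([-1.49141358e+00,  3.13397865e-01,  1.49834922e+00,  5.05172915e-07,
        1.33096621e+00, -2.23415567e-01]), 'dq': array([-0.00080826, -0.0010721 , -0.00276191,  0.00071109, -0.00126701,
       -0.00029215]), 'joint_torque': array([ 2.34195242e-03, -4.02816045e+01, -2.52646530e+01,  6.94706314e-02,
        3.42054362e-02, -6.35952892e-05]), 'position': array([ 156.51473515, -500.90825369,  238.22081125]), 'tool_rot': array([-5.58851233e-04,  9.88560877e-01,  1.50821349e-01,  4.05621425e-05]), 'contact_force': array([-0.20688146,  0.25512861, -0.04143211]), 'torque': array([-0.02653047,  0.02198727,  0.01584288]), 'grip_force': 0.0, 'grip_width': 88.1645388506404}
```

View pics/top0.png

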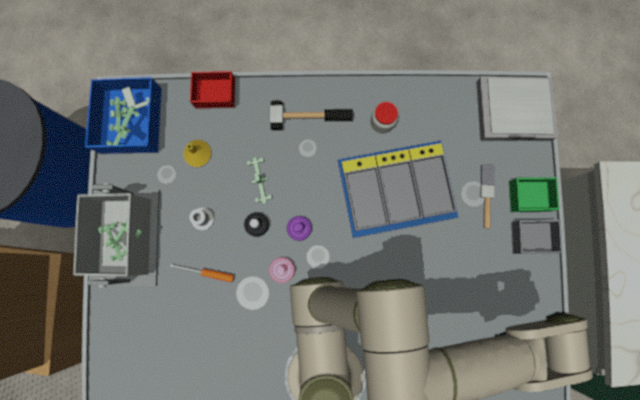

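View pics/side0.png

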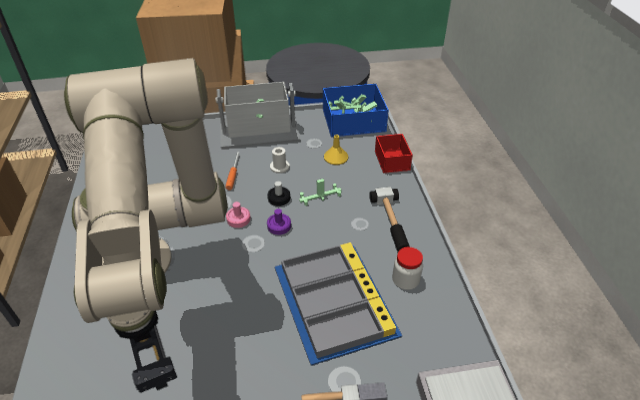

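Top view: the wheel is at about (256,224), the bushing at (203,218) and the sprue at (260,182). The tabs left to right read 1 dot (361,162), 3 dots (393,157) and 2 dots (428,152). The side view agrees: 1 dot (352,256), 3 dots (365,285), 2 dots (384,315), wheel (279,195), bushing (279,160) and sprue (321,188). I'll crop both views enlarged to get exact pixels.

```bash
cat > h.py <<'E'
import numpy as np,cv2
def ray(s,px):
    R,_=cv2.Rodrigues(s['rvec']); t=np.ravel(s['tvec'])
    u=cv2.undistortPoints(np.array([[px]],float),s['mtx'],s['distortion'])[0,0]
    d=R.T@np.array([u[0],u[1],1]); return -R.T@t,d/np.linalg.norm(d)
def plane(s,px,z):
    c,d=ray(s,px); return c+d*(z-c[2])/d[2]
def tri(s1,p1,s2,p2):
    (a,d),(b,e)=ray(s1,p1),ray(s2,p2)
    k=np.linalg.lstsq(np.c_[d,-e],b-a,rcond=None)[0]; P,Q=a+k[0]*d,b+k[1]*e
    return (P+Q)/2,np.linalg.norm(P-Q)
def proj(s,P): return cv2.projectPoints(np.array(P,float).reshape(-1,1,3),s['rvec'],s['tvec'],s['mtx'],s['distortion'])[0][:,0]
E
python3 - <<'E'
import pickle,cv2,numpy as np
s=pickle.load(open('s0.pkl','rb'))
def crop(n,x,y,w,h,k):
    return cv2.resize(s[n]['image'][y:y+h,x:x+w,::-1],None,fx=k,fy=k,interpolation=cv2.INTER_NEAREST)
a=crop('top',180,145,100,100,4);b=crop('side',260,135,100,80,4)
c=crop('top',330,130,140,115,3);d=crop('side',265,235,140,130,3)
o=np.zeros((600,800,3),np.uint8); o[:400,:400]=a;o[:320,400:]=b
cv2.imwrite('pics/c1.png',o[:400])
o=np.zeros((400,850,3),np.uint8); o[:345,:420]=c;o[:390,425:845]=d
cv2.imwrite('pics/c2.png',o[:, :845][:, :800] if 0 else cv2.resize(o,(800,376)))
E
```

```text
(no output)
```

View pics/c1.png

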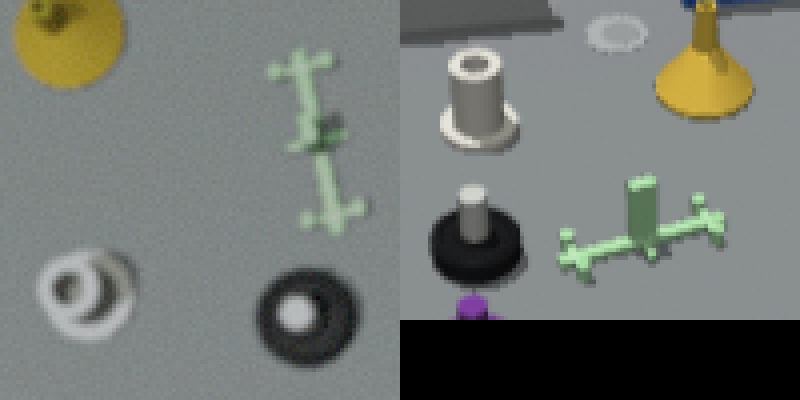

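View pics/c2.png

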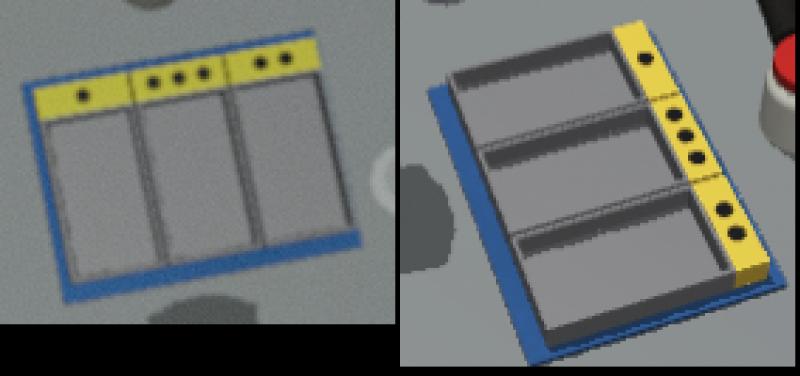

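The crops show the stub top, barrel ring and sprue post clearly. From these I'll use masks and triangulation.

```bash
cat > m.py <<'E'
import pickle,cv2,numpy as np
from h import *
np.set_printoptions(precision=1,suppress=True)
s=pickle.load(open('s0.pkl','rb')); T,S=s['top'],s['side']
def hsv(n): return cv2.cvtColor(s[n]['image'],cv2.COLOR_RGB2HSV)
# dots
def dots(n,box):
    x,y,w,h=box; H=hsv(n)[y:y+h,x:x+w]
    Y=cv2.inRange(H,(20,110,90),(35,255,255)); Yc=cv2.morphologyEx(Y,cv2.MORPH_CLOSE,np.ones((7,7)))
    V=(120-np.minimum(H[:,:,2],120)).astype(float)*(cv2.erode(Yc,np.ones((3,3)))>0)
    k,l=cv2.connectedComponents((V>20).astype(np.uint8)); o=[]
    for i in range(1,k):
        yy,xx=np.where(l==i)
        if len(yy)<3: continue
        w_=V[yy,xx]; o.append((x+(xx*w_).sum()/w_.sum(),y+(yy*w_).sum()/w_.sum()))
    return sorted(o)
a=dots('top',(335,135,115,45)); b=dots('side',(335,235,65,110)); b=sorted(b,key=lambda p:p[1])
print(len(a),len(b))
D=[]
for p,q in zip(a,b):
    P,e=tri(T,p,S,q); D.append(P); print('dot',np.array(p),np.array(q),P,round(e,1))
C=[D[0],np.mean(D[1:4],0),np.mean(D[4:6],0)]  # tabs 1,3,2
v=C[2]-C[0]; v=v[:2]/np.linalg.norm(v[:2]); ux=np.array([-v[1],v[0]]); print('pitch',np.linalg.norm(C[1]-C[0]),np.linalg.norm(C[2]-C[1]),'rackx',ux, np.arctan2(ux[1],ux[0]))
m=np.mean(C,0)
im=[s[n]['image'][:,:,::-1].copy() for n in('top','side')]
for nm,k in(('p1',1),('p3',0),('p2',-1)):
    yv=-v; c=m[:2]-ux*107+yv*106*k; print(nm,c)
    R=[np.r_[c+ux*a_*86+yv*b_*47,z] for z in(12,38) for a_,b_ in((1,1),(1,-1),(-1,-1),(-1,1))]
    for n,g in zip((T,S),im):
        q=proj(n,R); 
        for j in(0,4): cv2.polylines(g,[np.int32(np.round(q[j:j+4]*16))],True,(0,255,0) if j==0 else (0,0,255),1,cv2.LINE_AA,4)
o=np.zeros((400,800,3),np.uint8)
o[:345,:400]=cv2.resize(im[0][130:245,335:468],(400,345)); o[:,400:]=cv2.resize(im[1][235:368,265:398],(400,400))
cv2.imwrite('pics/ov.png',o)
# objects
f=lambda X,Y,x,y:(x+(X+.5)/4-.5,y+(Y+.5)/4-.5)
for nm,p,q in(('stub',f(297,314,180,145),f(472,193,160,135)),('barrel',f(75,291,180,145),f(475,65,160,135)),('sprend1',f(299,55,180,145),f(717,223,160,135)),('sprend2',f(337,230,180,145),f(568,260,160,135))):
    P,e=tri(T,p,S,q); print(nm,P,round(e,1))
H=hsv('top')
W=cv2.inRange(s['top']['image'],(0,0,0),(70,70,70))[205:245,238:276]
# wheel outline at 28 mm top
n_,l,st,ce=cv2.connectedComponentsWithStats(W); i=1+np.argmax(st[1:,4])
c=max(cv2.findContours((l==i).astype(np.uint8),0,2)[0],key=cv2.contourArea); (x,y),r=cv2.minEnclosingCircle(c); print('wheel px',x+238,y+205,r,plane(T,(x+238,y+205),20))
for n,t in(('top',(235,150,50,60)),('side',(295,170,50,40))):
    x,y,w,h=t; G=cv2.inRange(hsv(n)[y:y+h,x:x+w],(40,50,60),(85,255,255)); yy,xx=np.where(G>0)
    print(n,len(yy),(xx+x).mean(),(yy+y).mean(),'minrect',cv2.minAreaRect(np.c_[xx+x,yy+y].astype(np.float32)))
    if n=='side':
        top=yy+y<yy.min()+y+3; print('post top px',(xx+x)[top].min(),(xx+x)[top].max(),(yy+y).min()); pt=((xx+x)[top].mean(),(yy+y)[top].mean()); print(pt,'->z70',plane(S,pt,70))
e1=plane(T,f(299,55,180,145),8);e2=plane(T,f(337,230,180,145),8);print('ends z8',e1,e2,np.linalg.norm(e1-e2),(e1+e2)/2,np.arctan2(*(e1-e2)[[1,0]]))
E
python3 m.py
```

```text
6 6
dot [358.9 163.4] [351.5 255.2] [ 638.1 -108.4   37.6] 1.1
dot [383.9 158.9] [361.8 275.2] [ 651.8 -185.1   37. ] 1.1
dot [392.8 157.2] [365.8 282.7] [ 657.  -212.9   37.3] 1.1
dot [401.6 155.6] [369.8 290.5] [ 662.  -240.1   36.6] 1.2
dot [421.8 151.9] [379.3 308.9] [ 673.1 -303.3   36.7] 1.0
dot [430.7 150.2] [383.6 317.4] [ 678.1 -331.    37. ] 1.5
pitch 105.99342923976407 106.10312802543402 rackx [1.  0.2] 0.1779362108598938
p1 [ 532.8 -127.4]
p3 [ 551.6 -231.7]
p2 [ 570.3 -336. ]
stub [455.7 206.5  71.4] 0.4
barrel [473.8 371.8  75.5] 0.8
sprend1 [663.5 217.4   0.2] 4.3
sprend2 [527.7 185.5   5.3] 3.5
wheel px 256.6875 224.0 12.353142738342285 [457.1 205.2  20. ]
top 27 260.6296296296296 179.11111111111111 minrect ((261.1756896972656, 178.94595336914062), (5.589565753936768, 7.069156646728516), 9.462322235107422)
side 316 320.2879746835443 191.7879746835443 minrect ((318.67584228515625, 189.99758911132812), (20.585134506225586, 41.73891830444336), 75.17352294921875)
post top px 317 323 179
(np.float64(320.3333333333333), np.float64(180.16666666666666)) ->z70 [594.9 198.9  70. ]
ends z8 [664.  216.3   8. ] [525.6 185.1   8. ] 141.8976645973739 [594.8 200.7   8. ] 0.22183464515099427
```

View pics/ov.png

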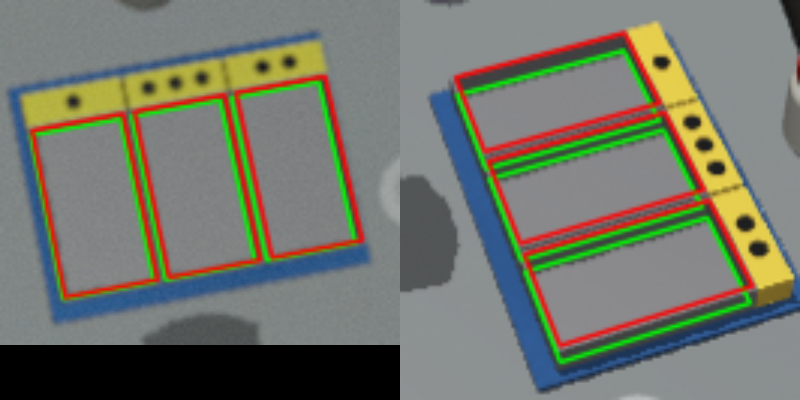

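The overlay shows the predicted pocket rims and floors lying on the real ones in both views: dots at z≈37, pitch 106, pocket order 1, 3, 2. Measured heights match the text within 4 mm: stub top 71.4, barrel top 75.5. Time to move.

>>> drive_tool:
  targets:
    - {"translation": [0.62, -0.87, 0], "spin": 0.05, "gripper": 0.2}
    - {"translation": [0.62, -0.87, 0], "spin": 0.05, "gripper": 0.2}
    - {"translation": [0.62, -0.87, 0], "spin": 0.05, "gripper": 0.2}
    - {"translation": [0.62, -0.87, 0], "spin": 0.05, "gripper": 0.2}

```text
t: 0.6
position: [196.4, -379.7, 238.9]
tool_rot: [0.0, 0.994, 0.112, -0.0]
contact_force: [-0.2, -0.5, -0.0]
grip_width: 53.2
grip_force: 0.0
```

```bash
cat > to.py <<'E'
import sys,numpy as np
from plant import ctrl
from scipy.spatial.transform import Rotation as R
np.set_printoptions(precision=3,suppress=True)
def to(x,y,z,phi):
    o=ctrl.get_obs(); q=o['tool_rot']; r=R.from_quat(np.r_[q[1:],q[0]]).as_matrix()
    d=r.T@(np.array([x,y,z])-o['position']); now=np.degrees(np.arctan2(r[1,0],r[0,0]))
    print('t',o['t'],'pos',o['position'],'phi',now,'tilt',r[:,2],'| shares',d/120,'spin',(now-phi)/90,'w',o['grip_width'],'f',o['grip_force'],o['contact_force'])
to(*map(float,sys.argv[1:]))
E
python3 to.py 456 206 150 12.7
```

```text
t 0.6 pos [ 196.438 -379.693  238.912] phi 12.86661504755304 tilt [ 0.    -0.001 -1.   ] | shares [ 3.196 -4.277  0.737] spin 0.0018512783061448977 w 53.18828865289898 f 0.0 [-0.151 -0.508 -0.041]
```

>>> drive_tool:
  targets:
    - {"translation": [0.64, -0.86, 0.14], "spin": 0, "gripper": 0.2}
    - {"translation": [0.64, -0.86, 0.14], "spin": 0, "gripper": 0.2}
    - {"translation": [0.64, -0.86, 0.14], "spin": 0, "gripper": 0.2}

```text
t: 0.98
position: [249.0, -260.1, 221.6]
tool_rot: [-0.0, 0.994, 0.113, -0.0]
contact_force: [-0.4, -0.5, 0.6]
grip_width: 52.9
grip_force: 0.0
```

>>> drive_tool:
  targets:
    - {"translation": [0.64, -0.86, 0.14], "spin": 0, "gripper": 0.2}
    - {"translation": [0.64, -0.86, 0.14], "spin": 0, "gripper": 0.2}
    - {"translation": [0.64, -0.86, 0.14], "spin": 0, "gripper": 0.2}

```text
t: 1.35
position: [301.3, -142.5, 204.9]
tool_rot: [-0.0, 0.993, 0.114, -0.0]
contact_force: [-0.4, -0.3, 0.4]
grip_width: 53.4
grip_force: 0.0
```

>>> drive_tool:
  targets:
    - {"translation": [0.64, -0.86, 0.14], "spin": 0, "gripper": 0.2}
    - {"translation": [0.64, -0.86, 0.14], "spin": 0, "gripper": 0.2}
    - {"translation": [0.64, -0.86, 0.14], "spin": 0, "gripper": 0.2}

```text
t: 1.72
position: [353.5, -24.9, 188.0]
tool_rot: [-0.0, 0.993, 0.114, -0.0]
contact_force: [-0.0, -0.2, -0.2]
grip_width: 53.1
grip_force: 0.0
```

>>> drive_tool:
  targets:
    - {"translation": [0.64, -0.86, 0.14], "spin": 0, "gripper": 0.2}
    - {"translation": [0.64, -0.86, 0.14], "spin": 0, "gripper": 0.2}
    - {"translation": [0.64, -0.86, 0.14], "spin": 0, "gripper": 0.2}

```text
t: 2.1
position: [405.7, 91.9, 171.0]
tool_rot: [0.0, 0.994, 0.113, -0.0]
contact_force: [-0.1, -0.6, 0.7]
grip_width: 53.1
grip_force: 0.0
```

>>> drive_tool:
  targets:
    - {"translation": [0.64, -0.86, 0.14], "spin": 0, "gripper": 0.2}
    - {"translation": [0.64, -0.86, 0.14], "spin": 0, "gripper": 0.2}
    - {"translation": [0.64, -0.86, 0.14], "spin": 0, "gripper": 0.2}
    - {"translation": [0.64, -0.86, 0.14], "spin": 0, "gripper": 0.2}

```text
t: 2.6
position: [456.9, 206.9, 154.6]
tool_rot: [0.0, 0.994, 0.111, -0.0]
contact_force: [0.2, -0.2, -0.1]
grip_width: 52.9
grip_force: 0.0
```

```bash
python3 to.py 456 206 36 12.7
```

```text
t 2.6 pos [456.867 206.904 154.613] phi 12.725119897434992 tilt [-0.    -0.001 -1.   ] | shares [-0.008  0.005  0.988] spin 0.00027910997149991343 w 52.88797173835356 f 0.0 [ 0.242 -0.207 -0.079]
```

>>> drive_tool:
  targets:
    - {"translation": [-0.01, 0, 0.5], "spin": 0, "gripper": 0.2}
    - {"translation": [-0.01, 0, 0.85], "spin": 0, "gripper": 0.2}
    - {"translation": [-0.01, 0, 0.98], "spin": 0, "gripper": 0.2}
    - {"translation": [-0.01, 0, 0.98], "spin": 0, "gripper": 0.2}

```text
t: 3.1
position: [455.4, 207.8, 37.6]
tool_rot: [0.0, 0.994, 0.111, -0.0]
contact_force: [0.2, 0.1, 0.7]
grip_width: 52.9
grip_force: 0.0
```

>>> drive_tool:
  targets:
    - {"translation": [0, 0, 0], "spin": 0, "gripper": -1}
    - {"translation": [0, 0, 0], "spin": 0, "gripper": -1}
    - {"translation": [0, 0, 0], "spin": 0, "gripper": -1}
    - {"translation": [0, 0, 0], "spin": 0, "gripper": -1}
    - {"translation": [0, 0, 0], "spin": 0, "gripper": -1}

```text
t: 3.72
position: [455.4, 208.8, 37.9]
tool_rot: [0.0, 0.994, 0.112, 0.001]
contact_force: [-1.1, -2.4, 6.6]
grip_width: 23.0
grip_force: 30.0
```

```bash
python3 to.py 533 -127 150 12.7
```

```text
t 3.725 pos [455.356 208.833  37.856] phi 12.868592548668445 tilt [ 0.001 -0.    -1.   ] | shares [ 0.009  2.873 -0.933] spin 0.001873250540760512 w 23.04868510693482 f 29.998661521822214 [-1.131 -2.376  6.598]
```

>>> drive_tool:
  targets:
    - {"translation": [0, 0, -0.2], "spin": 0, "gripper": -1}
    - {"translation": [0, 0, -0.6], "spin": 0, "gripper": -1}
    - {"translation": [0, 0, -0.95], "spin": 0, "gripper": -1}
    - {"translation": [0, 0, -0.95], "spin": 0, "gripper": -1}

```text
t: 4.22
position: [456.0, 209.3, 153.6]
tool_rot: [-0.0, 0.994, 0.112, 0.003]
contact_force: [1.0, -1.0, -2.0]
grip_width: 23.5
grip_force: 30.0
```

>>> drive_tool:
  targets:
    - {"translation": [0, 0.3, 0], "spin": 0, "gripper": -1}
    - {"translation": [0, 0.65, 0], "spin": 0, "gripper": -1}
    - {"translation": [0, 0.95, 0], "spin": 0, "gripper": -1}

```text
t: 4.6
position: [479.7, 96.6, 149.6]
tool_rot: [-0.0, 0.994, 0.112, -0.001]
contact_force: [-1.0, 0.0, -1.7]
grip_width: 22.9
grip_force: 30.0
```

>>> drive_tool:
  targets:
    - {"translation": [0, 0.35, 0], "spin": 0, "gripper": -1}
    - {"translation": [0, 0.7, 0], "spin": 0, "gripper": -1}
    - {"translation": [0, 0.95, 0], "spin": 0, "gripper": -1}

```text
t: 4.97
position: [505.1, -14.8, 149.5]
tool_rot: [-0.001, 0.994, 0.111, -0.001]
contact_force: [0.3, 0.7, -1.4]
grip_width: 23.3
grip_force: 30.0
```

>>> drive_tool:
  targets:
    - {"translation": [0, 0.35, 0], "spin": 0, "gripper": -1}
    - {"translation": [0, 0.7, 0], "spin": 0, "gripper": -1}
    - {"translation": [0, 0.95, 0], "spin": 0, "gripper": -1}
    - {"translation": [0, 0.95, 0], "spin": 0, "gripper": -1}

```text
t: 5.48
position: [530.5, -125.7, 149.3]
tool_rot: [-0.001, 0.994, 0.111, -0.001]
contact_force: [0.2, -0.3, -1.5]
grip_width: 23.4
grip_force: 30.0
```

```bash
python3 to.py 533 -127 50 12.7
```

```text
t 5.475 pos [ 530.453 -125.748  149.321] phi 12.711874722675924 tilt [-0.002  0.001 -1.   ] | shares [0.02  0.016 0.828] spin 0.0001319413630658338 w 23.370506012435687 f 29.99769514426589 [ 0.235 -0.343 -1.535]
```

>>> drive_tool:
  targets:
    - {"translation": [0.02, 0.01, 0.35], "spin": 0, "gripper": -1}
    - {"translation": [0.02, 0.01, 0.65], "spin": 0, "gripper": -1}
    - {"translation": [0.02, 0.01, 0.76], "spin": 0, "gripper": -1}
    - {"translation": [0.02, 0.01, 0.76], "spin": 0, "gripper": -1}

```text
t: 5.98
position: [533.3, -124.5, 59.5]
tool_rot: [-0.0, 0.994, 0.112, -0.001]
contact_force: [0.2, -0.3, -1.8]
grip_width: 22.9
grip_force: 30.0
```

>>> drive_tool:
  targets:
    - {"translation": [0, 0, 0.02], "spin": 0, "gripper": -1}
    - {"translation": [0, 0, 0.035], "spin": 0, "gripper": -1}
    - {"translation": [0, 0, 0.05], "spin": 0, "gripper": -1}
    - {"translation": [0, 0, 0.05], "spin": 0, "gripper": -1}

```text
t: 6.48
position: [533.6, -125.2, 54.0]
tool_rot: [0.0, 0.994, 0.112, 0.0]
contact_force: [0.6, -0.3, -2.1]
grip_width: 23.0
grip_force: 30.0
```

>>> drive_tool:
  targets:
    - {"translation": [0, 0, 0.01], "spin": 0, "gripper": -1}
    - {"translation": [0, 0, 0.02], "spin": 0, "gripper": -1}
    - {"translation": [0, 0, 0.03], "spin": 0, "gripper": -1}
    - {"translation": [0, 0, 0.03], "spin": 0, "gripper": -1}

```text
t: 6.98
position: [533.5, -125.1, 50.2]
tool_rot: [-0.0, 0.994, 0.112, -0.0]
contact_force: [-0.5, -0.5, -2.3]
grip_width: 23.2
grip_force: 30.0
```

>>> drive_tool:
  targets:
    - {"translation": [0, 0, 0.01], "spin": 0, "gripper": -1}
    - {"translation": [0, 0, 0.01], "spin": 0, "gripper": -1}
    - {"translation": [0, 0, 0.01], "spin": 0, "gripper": -1}

```text
t: 7.35
position: [533.6, -125.1, 49.9]
tool_rot: [0.0, 0.994, 0.112, 0.0]
contact_force: [-2.8, 1.8, 6.4]
grip_width: 23.2
grip_force: 30.0
```

Contact at 49.9 mm, as predicted. Now I'll release the wheel.

>>> drive_tool:
  targets:
    - {"translation": [0, 0, 0], "spin": 0, "gripper": -0.2}
    - {"translation": [0, 0, 0], "spin": 0, "gripper": -0.2}
    - {"translation": [0, 0, 0], "spin": 0, "gripper": -0.2}
    - {"translation": [0, 0, 0], "spin": 0, "gripper": -0.2}

```text
t: 7.85
position: [533.6, -125.2, 49.1]
tool_rot: [-0.0, 0.994, 0.112, -0.0]
contact_force: [0.6, 0.4, -0.2]
grip_width: 35.4
grip_force: 0.0
```

>>> drive_tool:
  targets:
    - {"translation": [0, 0, -0.3], "spin": 0, "gripper": -0.2}
    - {"translation": [0, 0, -0.7], "spin": 0, "gripper": -0.2}
    - {"translation": [0, 0, -0.95], "spin": 0, "gripper": 0.3}
    - {"translation": [0, 0, -0.95], "spin": 0, "gripper": 1}

```text
t: 8.35
position: [534.4, -125.5, 165.0]
tool_rot: [0.001, 0.994, 0.112, 0.002]
contact_force: [-0.5, 0.7, -0.4]
grip_width: 52.7
grip_force: 0.0
```

```bash
python3 to.py 473 371 150 12.7
```

```text
t 8.35 pos [ 534.372 -125.495  165.04 ] phi 12.85414960800828 tilt [ 0.004 -0.002 -1.   ] | shares [ 0.421 -4.148  0.116] spin 0.0017127734223142275 w 52.720821630019756 f 0.0 [-0.545  0.709 -0.389]
```

>>> drive_tool:
  targets:
    - {"translation": [0.09, -0.4, 0], "spin": 0, "gripper": 0.9}
    - {"translation": [0.09, -0.83, 0], "spin": 0, "gripper": 0.9}
    - {"translation": [0.09, -0.83, 0], "spin": 0, "gripper": 0.9}

```text
t: 8.72
position: [520.8, -23.0, 161.8]
tool_rot: [-0.001, 0.994, 0.114, -0.001]
contact_force: [0.5, -0.6, 0.2]
grip_width: 82.4
grip_force: 0.0
```

>>> drive_tool:
  targets:
    - {"translation": [0.09, -0.4, 0], "spin": 0, "gripper": 0.9}
    - {"translation": [0.09, -0.83, 0], "spin": 0, "gripper": 0.9}
    - {"translation": [0.09, -0.83, 0], "spin": 0, "gripper": 0.9}

```text
t: 9.1
position: [509.6, 75.6, 162.1]
tool_rot: [-0.0, 0.994, 0.113, -0.001]
contact_force: [0.7, -1.2, -0.2]
grip_width: 83.7
grip_force: 0.0
```

>>> drive_tool:
  targets:
    - {"translation": [0.08, -0.4, 0], "spin": 0, "gripper": 0.9}
    - {"translation": [0.08, -0.83, 0], "spin": 0, "gripper": 0.9}
    - {"translation": [0.08, -0.83, 0], "spin": 0, "gripper": 0.9}

```text
t: 9.48
position: [497.2, 174.1, 162.3]
tool_rot: [0.0, 0.994, 0.113, -0.001]
contact_force: [-0.6, -0.3, 0.3]
grip_width: 84.0
grip_force: 0.0
```

>>> drive_tool:
  targets:
    - {"translation": [0.08, -0.4, 0], "spin": 0, "gripper": 0.9}
    - {"translation": [0.08, -0.83, 0], "spin": 0, "gripper": 0.9}
    - {"translation": [0.08, -0.83, 0], "spin": 0, "gripper": 0.9}

```text
t: 9.85
position: [484.9, 272.9, 162.3]
tool_rot: [0.0, 0.994, 0.113, -0.0]
contact_force: [0.8, -0.4, -0.2]
grip_width: 83.5
grip_force: 0.0
```

>>> drive_tool:
  targets:
    - {"translation": [0.08, -0.4, 0.1], "spin": 0, "gripper": 0.9}
    - {"translation": [0.08, -0.82, 0.1], "spin": 0, "gripper": 0.9}
    - {"translation": [0.08, -0.82, 0.1], "spin": 0, "gripper": 0.9}
    - {"translation": [0.08, -0.82, 0.1], "spin": 0, "gripper": 0.9}

```text
t: 10.35
position: [473.3, 368.5, 150.7]
tool_rot: [0.0, 0.994, 0.111, -0.0]
contact_force: [-0.7, 0.3, 0.6]
grip_width: 83.6
grip_force: 0.0
```

```bash
python3 to.py 473 371 36 12.7
python3 - <<'E'
from plant import ctrl
import cv2,numpy as np
a=ctrl.snapshot('top')['image'];b=ctrl.snapshot('side')['image']
k=lambda i,x,y:cv2.resize(i[y:y+130,x:x+130,::-1],(400,400))
cv2.imwrite('pics/w.png',np.hstack([k(a,335,130),k(b,260,230)]))
E
```

```text
t 10.35 pos [473.345 368.459 150.71 ] phi 12.74715930059436 tilt [-0.    -0.001 -1.   ] | shares [ 0.002 -0.022  0.956] spin 0.0005239922288262298 w 83.62038624774178 f 0.0 [-0.668  0.333  0.557]
```

View pics/w.png

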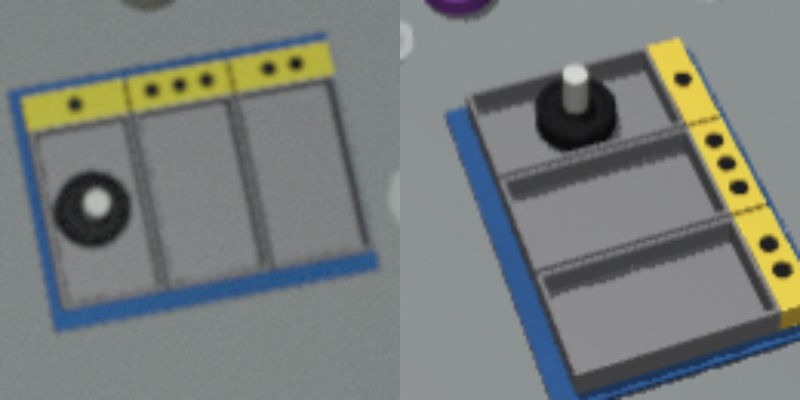

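The wheel stands flat in pocket 1 with its stub up, at (92,208) in the top crop. Next is the bushing.

>>> drive_tool:
  targets:
    - {"translation": [0, -0.02, 0.4], "spin": 0, "gripper": 0.9}
    - {"translation": [0, -0.02, 0.8], "spin": 0, "gripper": 0.9}
    - {"translation": [0, -0.02, 0.95], "spin": 0, "gripper": 0.9}
    - {"translation": [0, -0.02, 0.95], "spin": 0, "gripper": 0.9}

```text
t: 10.95
position: [472.1, 372.1, 37.1]
tool_rot: [0.0, 0.994, 0.111, -0.0]
contact_force: [0.1, 0.8, -0.2]
grip_width: 83.7
grip_force: 0.0
```

>>> drive_tool:
  targets:
    - {"translation": [0, 0, 0], "spin": 0, "gripper": -1}
    - {"translation": [0, 0, 0], "spin": 0, "gripper": -1}
    - {"translation": [0, 0, 0], "spin": 0, "gripper": -1}
    - {"translation": [0, 0, 0], "spin": 0, "gripper": -1}
    - {"translation": [0, 0, 0], "spin": 0, "gripper": -1}

```text
t: 11.58
position: [471.9, 373.3, 37.8]
tool_rot: [-0.001, 0.994, 0.112, 0.001]
contact_force: [-2.3, 3.2, 4.9]
grip_width: 45.6
grip_force: 30.0
```

>>> drive_tool:
  targets:
    - {"translation": [0, 0, -0.2], "spin": 0, "gripper": -1}
    - {"translation": [0, 0, -0.6], "spin": 0, "gripper": -1}
    - {"translation": [0, 0, -1], "spin": 0, "gripper": -1}
    - {"translation": [0, 0, -1], "spin": 0, "gripper": -1}

```text
t: 12.08
position: [472.8, 373.2, 160.3]
tool_rot: [-0.001, 0.994, 0.112, 0.003]
contact_force: [-0.5, 0.2, -2.8]
grip_width: 45.1
grip_force: 30.0
```

```bash
python3 to.py 570 -336 150 12.7
```

```text
t 12.075 pos [472.827 373.17  160.252] phi 12.852359751202801 tilt [ 0.005  0.002 -1.   ] | shares [-0.526  5.942  0.076] spin 0.0016928861244755763 w 45.05794511930095 f 29.999225679785013 [-0.519  0.198 -2.821]
```

>>> drive_tool:
  targets:
    - {"translation": [-0.03, 0.3, 0], "spin": 0, "gripper": -1}
    - {"translation": [-0.06, 0.7, 0], "spin": 0, "gripper": -1}
    - {"translation": [-0.09, 0.98, 0], "spin": 0, "gripper": -1}

```text
t: 12.45
position: [486.6, 253.7, 155.2]
tool_rot: [0.001, 0.994, 0.112, -0.002]
contact_force: [1.7, -0.3, -0.8]
grip_width: 45.5
grip_force: 30.0
```

>>> drive_tool:
  targets:
    - {"translation": [-0.03, 0.35, 0], "spin": 0, "gripper": -1}
    - {"translation": [-0.06, 0.7, 0], "spin": 0, "gripper": -1}
    - {"translation": [-0.09, 0.99, 0], "spin": 0, "gripper": -1}

```text
t: 12.82
position: [502.4, 135.7, 155.4]
tool_rot: [0.0, 0.994, 0.112, -0.002]
contact_force: [0.2, 0.4, -2.2]
grip_width: 45.3
grip_force: 30.0
```

>>> drive_tool:
  targets:
    - {"translation": [-0.03, 0.35, 0], "spin": 0, "gripper": -1}
    - {"translation": [-0.06, 0.7, 0], "spin": 0, "gripper": -1}
    - {"translation": [-0.09, 0.99, 0], "spin": 0, "gripper": -1}

```text
t: 13.2
position: [518.3, 17.7, 155.4]
tool_rot: [-0.0, 0.994, 0.112, -0.002]
contact_force: [0.2, 0.6, -2.6]
grip_width: 45.5
grip_force: 30.0
```

>>> drive_tool:
  targets:
    - {"translation": [-0.03, 0.35, 0], "spin": 0, "gripper": -1}
    - {"translation": [-0.06, 0.7, 0], "spin": 0, "gripper": -1}
    - {"translation": [-0.09, 0.99, 0], "spin": 0, "gripper": -1}

```text
t: 13.58
position: [534.2, -100.4, 155.3]
tool_rot: [-0.001, 0.994, 0.112, -0.002]
contact_force: [0.3, 0.2, -2.7]
grip_width: 45.2
grip_force: 30.0
```

>>> drive_tool:
  targets:
    - {"translation": [-0.03, 0.35, 0], "spin": 0, "gripper": -1}
    - {"translation": [-0.06, 0.7, 0], "spin": 0, "gripper": -1}
    - {"translation": [-0.09, 0.99, 0], "spin": 0, "gripper": -1}

```text
t: 13.95
position: [550.0, -218.5, 155.0]
tool_rot: [-0.001, 0.994, 0.112, -0.001]
contact_force: [-0.2, -0.9, -1.8]
grip_width: 45.8
grip_force: 30.0
```

>>> drive_tool:
  targets:
    - {"translation": [-0.03, 0.35, 0], "spin": 0, "gripper": -1}
    - {"translation": [-0.06, 0.7, 0], "spin": 0, "gripper": -1}
    - {"translation": [-0.09, 0.98, 0], "spin": 0, "gripper": -1}
    - {"translation": [-0.09, 0.98, 0], "spin": 0, "gripper": -1}

```text
t: 14.45
position: [565.4, -335.9, 154.4]
tool_rot: [-0.001, 0.994, 0.111, -0.001]
contact_force: [0.3, 0.4, -2.0]
grip_width: 45.4
grip_force: 30.0
```

```bash
python3 to.py 570 -336 50 12.7
```

```text
t 14.45 pos [ 565.392 -335.916  154.411] phi 12.700330858416683 tilt [-0.003  0.002 -1.   ] | shares [0.04  0.011 0.87 ] spin 3.676204629816166e-06 w 45.42059888293187 f 30.000030398368835 [ 0.27   0.431 -2.045]
```

>>> drive_tool:
  targets:
    - {"translation": [0.04, 0.01, 0.35], "spin": 0, "gripper": -1}
    - {"translation": [0.04, 0.01, 0.65], "spin": 0, "gripper": -1}
    - {"translation": [0.04, 0.01, 0.81], "spin": 0, "gripper": -1}
    - {"translation": [0.04, 0.01, 0.81], "spin": 0, "gripper": -1}

```text
t: 14.95
position: [570.9, -333.5, 58.6]
tool_rot: [-0.001, 0.994, 0.112, -0.001]
contact_force: [0.5, -0.2, -1.9]
grip_width: 45.2
grip_force: 30.0
```

>>> drive_tool:
  targets:
    - {"translation": [0, 0, 0.02], "spin": 0, "gripper": -1}
    - {"translation": [0, 0, 0.04], "spin": 0, "gripper": -1}
    - {"translation": [0, 0, 0.05], "spin": 0, "gripper": -1}
    - {"translation": [0, 0, 0.05], "spin": 0, "gripper": -1}

```text
t: 15.45
position: [571.5, -334.4, 54.1]
tool_rot: [0.0, 0.994, 0.112, 0.0]
contact_force: [-0.2, 0.3, -1.3]
grip_width: 45.1
grip_force: 30.0
```

>>> drive_tool:
  targets:
    - {"translation": [0, 0, 0.01], "spin": 0, "gripper": -1}
    - {"translation": [0, 0, 0.02], "spin": 0, "gripper": -1}
    - {"translation": [0, 0, 0.03], "spin": 0, "gripper": -1}
    - {"translation": [0, 0, 0.03], "spin": 0, "gripper": -1}

```text
t: 15.95
position: [571.4, -334.3, 50.2]
tool_rot: [-0.0, 0.994, 0.112, -0.0]
contact_force: [0.4, -1.0, -0.9]
grip_width: 45.3
grip_force: 30.0
```

>>> drive_tool:
  targets:
    - {"translation": [0, 0, 0.01], "spin": 0, "gripper": -1}
    - {"translation": [0, 0, 0.01], "spin": 0, "gripper": -1}
    - {"translation": [0, 0, 0.01], "spin": 0, "gripper": -1}

```text
t: 16.32
position: [571.5, -334.5, 49.8]
tool_rot: [0.0, 0.994, 0.112, 0.0]
contact_force: [-3.9, 1.1, 6.2]
grip_width: 45.4
grip_force: 30.0
```

Contact again. I'll release, rise and travel to the sprue.

>>> drive_tool:
  targets:
    - {"translation": [0, 0, 0], "spin": 0, "gripper": 0.5}
    - {"translation": [0, 0, 0], "spin": 0, "gripper": 0.5}
    - {"translation": [0, 0, 0], "spin": 0, "gripper": 0.5}
    - {"translation": [0, 0, 0], "spin": 0, "gripper": 0.5}

```text
t: 16.82
position: [571.4, -334.4, 49.0]
tool_rot: [-0.0, 0.994, 0.112, 0.0]
contact_force: [0.4, -0.6, -0.5]
grip_width: 65.9
grip_force: 0.0
```

>>> drive_tool:
  targets:
    - {"translation": [0, 0, -0.3], "spin": 0, "gripper": 0.5}
    - {"translation": [0, 0, -0.7], "spin": 0, "gripper": 0.5}
    - {"translation": [0, 0, -0.95], "spin": 0, "gripper": 0.5}
    - {"translation": [0, 0, -0.95], "spin": 0, "gripper": 0.2}

```text
t: 17.32
position: [572.1, -334.9, 165.4]
tool_rot: [0.002, 0.994, 0.112, 0.002]
contact_force: [0.1, 0.3, -0.2]
grip_width: 58.5
grip_force: 0.0
```

```bash
python3 to.py 595 200 150 12.7
```

```text
t 17.325 pos [ 572.139 -334.944  165.425] phi 12.85268676347847 tilt [ 0.004 -0.003 -1.   ] | shares [ 1.177 -4.304  0.116] spin 0.0016965195942052307 w 58.45914843477304 f 0.0 [ 0.121  0.311 -0.175]
```

>>> drive_tool:
  targets:
    - {"translation": [0.1, -0.4, 0], "spin": 0, "gripper": 0.1}
    - {"translation": [0.23, -0.86, 0], "spin": 0, "gripper": 0.1}
    - {"translation": [0.23, -0.86, 0], "spin": 0, "gripper": 0.1}

```text
t: 17.7
position: [575.2, -224.0, 161.7]
tool_rot: [-0.001, 0.993, 0.114, -0.001]
contact_force: [-0.5, -0.2, -0.1]
grip_width: 48.5
grip_force: 0.0
```

>>> drive_tool:
  targets:
    - {"translation": [0.1, -0.4, 0], "spin": 0, "gripper": 0.1}
    - {"translation": [0.23, -0.86, 0], "spin": 0, "gripper": 0.1}
    - {"translation": [0.23, -0.86, 0], "spin": 0, "gripper": 0.1}

```text
t: 18.08
position: [579.2, -118.4, 162.0]
tool_rot: [-0.001, 0.994, 0.114, -0.001]
contact_force: [-0.3, 0.4, -0.5]
grip_width: 48.5
grip_force: 0.0
```

>>> drive_tool:
  targets:
    - {"translation": [0.1, -0.4, 0], "spin": 0, "gripper": 0.1}
    - {"translation": [0.23, -0.86, 0], "spin": 0, "gripper": 0.1}
    - {"translation": [0.23, -0.86, 0], "spin": 0, "gripper": 0.1}

```text
t: 18.45
position: [583.3, -12.5, 162.2]
tool_rot: [-0.0, 0.994, 0.113, -0.001]
contact_force: [0.3, -0.6, -0.2]
grip_width: 48.6
grip_force: 0.0
```

>>> drive_tool:
  targets:
    - {"translation": [0.1, -0.4, 0], "spin": 0, "gripper": 0}
    - {"translation": [0.23, -0.86, 0], "spin": 0, "gripper": 0}
    - {"translation": [0.23, -0.86, 0], "spin": 0, "gripper": 0}

```text
t: 18.82
position: [587.5, 93.6, 162.3]
tool_rot: [-0.0, 0.994, 0.113, -0.0]
contact_force: [0.9, -0.7, 0.3]
grip_width: 44.0
grip_force: 0.0
```

```bash
python3 to.py 595 200 150 12.7
python3 - <<'E'
from plant import ctrl
import cv2,numpy as np,pickle
from h import *
s={n:ctrl.snapshot(n) for n in("top","side")}; pickle.dump(s,open('s1.pkl','wb'))
a=s['top']['image'];b=s['side']['image']
k=lambda i,x,y,w:cv2.resize(i[y:y+w,x:x+w,::-1],(300,300),interpolation=cv2.INTER_CUBIC)
cv2.imwrite('pics/b.png',np.vstack([np.hstack([k(a,335,130,130),k(b,260,230,130)]),np.hstack([k(a,232,150,60),k(b,290,160,60)])]))
E
```

```text
t 18.825 pos [587.45   93.628 162.25 ] phi 12.990143035473892 tilt [-0.001 -0.    -1.   ] | shares [ 0.261 -0.85   0.102] spin 0.003223811505265475 w 43.96507550405589 f 0.0 [ 0.856 -0.7    0.313]
```

View pics/b.png

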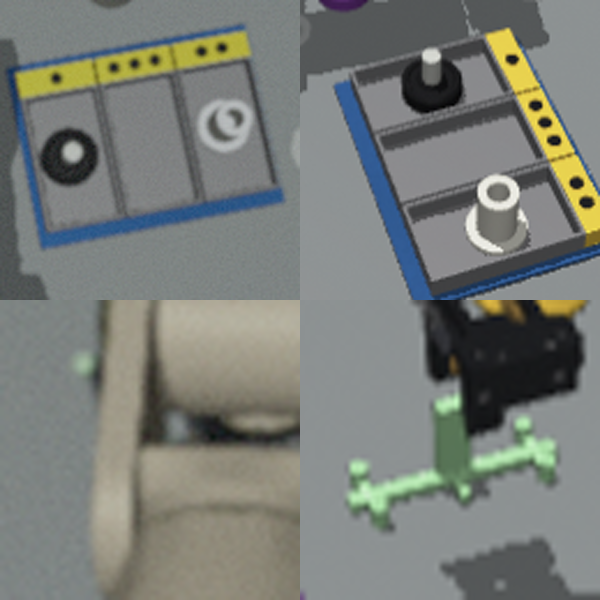

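The bushing stands on its flange in pocket 2, at (225,125) in the top quadrant, and the wheel hasn't moved. The sprue is undisturbed in the side view.

>>> drive_tool:
  targets:
    - {"translation": [0.26, -0.4, 0.1], "spin": 0.003, "gripper": 0}
    - {"translation": [0.26, -0.85, 0.1], "spin": 0.003, "gripper": 0}
    - {"translation": [0.26, -0.85, 0.1], "spin": 0.003, "gripper": 0}
    - {"translation": [0.26, -0.85, 0.1], "spin": 0.003, "gripper": 0}

```text
t: 19.42
position: [595.6, 196.9, 151.0]
tool_rot: [0.0, 0.994, 0.109, -0.0]
contact_force: [0.3, 0.4, 0.4]
grip_width: 43.7
grip_force: 0.0
```

```bash
python3 to.py 595 200 37 12.7
```

```text
t 19.425 pos [595.638 196.885 150.96 ] phi 12.471514735116656 tilt [-0.    -0.001 -1.   ] | shares [ 0.001 -0.027  0.95 ] spin -0.0025387251653704763 w 43.71941803782664 f 0.0 [0.279 0.399 0.44 ]
```

>>> drive_tool:
  targets:
    - {"translation": [0, -0.02, 0.4], "spin": -0.002, "gripper": 0}
    - {"translation": [0, -0.02, 0.8], "spin": -0.002, "gripper": 0}
    - {"translation": [0, -0.02, 0.95], "spin": -0.002, "gripper": 0}
    - {"translation": [0, -0.02, 0.95], "spin": -0.002, "gripper": 0}

```text
t: 19.92
position: [594.8, 200.2, 37.1]
tool_rot: [0.0, 0.994, 0.11, -0.0]
contact_force: [-0.0, -0.0, 0.7]
grip_width: 44.0
grip_force: 0.0
```

>>> drive_tool:
  targets:
    - {"translation": [0, 0, 0], "spin": 0, "gripper": -1}
    - {"translation": [0, 0, 0], "spin": 0, "gripper": -1}
    - {"translation": [0, 0, 0], "spin": 0, "gripper": -1}
    - {"translation": [0, 0, 0], "spin": 0, "gripper": -1}
    - {"translation": [0, 0, 0], "spin": 0, "gripper": -1}

```text
t: 20.55
position: [594.6, 201.4, 37.5]
tool_rot: [0.0, 0.994, 0.111, 0.0]
contact_force: [-1.0, -1.7, 1.8]
grip_width: 11.9
grip_force: 30.0
```

>>> drive_tool:
  targets:
    - {"translation": [0, 0, -0.2], "spin": 0, "gripper": -1}
    - {"translation": [0, 0, -0.6], "spin": 0, "gripper": -1}
    - {"translation": [0, 0, -1], "spin": 0, "gripper": -1}
    - {"translation": [0, 0, -1], "spin": 0, "gripper": -1}

```text
t: 21.05
position: [595.9, 201.7, 160.9]
tool_rot: [-0.0, 0.994, 0.111, 0.004]
contact_force: [0.1, -0.0, -1.6]
grip_width: 11.7
grip_force: 30.0
```

```bash
python3 to.py 551.6 -231.7 160 10.2
```

```text
t 21.05 pos [595.895 201.732 160.945] phi 12.770409048950253 tilt [ 0.007  0.001 -1.   ] | shares [-1.158  3.441  0.001] spin 0.028560100543891704 w 11.68719840029756 f 29.99929729005089 [ 0.057 -0.025 -1.601]
```

>>> drive_tool:
  targets:
    - {"translation": [-0.1, 0.3, 0], "spin": 0.028, "gripper": -1}
    - {"translation": [-0.2, 0.6, 0], "spin": 0.028, "gripper": -1}
    - {"translation": [-0.29, 0.86, 0], "spin": 0.028, "gripper": -1}

```text
t: 21.42
position: [582.5, 91.9, 155.7]
tool_rot: [-0.0, 0.996, 0.089, -0.001]
contact_force: [0.4, -0.5, -0.7]
grip_width: 11.8
grip_force: 30.0
```

>>> drive_tool:
  targets:
    - {"translation": [-0.1, 0.3, 0], "spin": 0, "gripper": -1}
    - {"translation": [-0.2, 0.6, 0], "spin": 0, "gripper": -1}
    - {"translation": [-0.27, 0.87, 0], "spin": 0, "gripper": -1}

```text
t: 21.8
position: [569.1, -16.6, 155.8]
tool_rot: [-0.0, 0.996, 0.089, -0.001]
contact_force: [0.6, -0.3, -0.9]
grip_width: 11.7
grip_force: 30.0
```

>>> drive_tool:
  targets:
    - {"translation": [-0.1, 0.3, 0], "spin": 0, "gripper": -1}
    - {"translation": [-0.2, 0.6, 0], "spin": 0, "gripper": -1}
    - {"translation": [-0.25, 0.87, 0], "spin": 0, "gripper": -1}

```text
t: 22.18
position: [558.2, -124.6, 155.8]
tool_rot: [-0.001, 0.996, 0.089, -0.001]
contact_force: [0.6, 0.1, -0.9]
grip_width: 11.6
grip_force: 30.0
```

>>> drive_tool:
  targets:
    - {"translation": [-0.1, 0.3, 0], "spin": 0, "gripper": -1}
    - {"translation": [-0.2, 0.6, 0], "spin": 0, "gripper": -1}
    - {"translation": [-0.24, 0.87, 0], "spin": 0, "gripper": -1}
    - {"translation": [-0.24, 0.87, 0], "spin": 0, "gripper": -1}

```text
t: 22.68
position: [548.5, -232.9, 155.6]
tool_rot: [-0.001, 0.996, 0.088, -0.001]
contact_force: [-0.0, -0.1, -1.1]
grip_width: 12.1
grip_force: 30.0
```

```bash
python3 to.py 551.6 -231.7 60 10.2
```

```text
t 22.675 pos [ 548.548 -232.873  155.577] phi 10.08791203106355 tilt [-0.002  0.001 -1.   ] | shares [ 0.028 -0.004  0.796] spin -0.0012454218770716668 w 12.12512499297038 f 29.9991594623134 [-0.027 -0.06  -1.103]
```

>>> drive_tool:
  targets:
    - {"translation": [0.03, 0, 0.35], "spin": 0, "gripper": -1}
    - {"translation": [0.03, 0, 0.65], "spin": 0, "gripper": -1}
    - {"translation": [0.03, 0, 0.81], "spin": 0, "gripper": -1}
    - {"translation": [0.03, 0, 0.81], "spin": 0, "gripper": -1}

```text
t: 23.18
position: [551.9, -229.1, 58.1]
tool_rot: [-0.001, 0.996, 0.09, -0.002]
contact_force: [0.0, 0.1, -0.4]
grip_width: 11.8
grip_force: 30.0
```

>>> drive_tool:
  targets:
    - {"translation": [0, 0, 0.02], "spin": 0, "gripper": -1}
    - {"translation": [0, 0, 0.04], "spin": 0, "gripper": -1}
    - {"translation": [0, 0, 0.06], "spin": 0, "gripper": -1}
    - {"translation": [0, 0, 0.06], "spin": 0, "gripper": -1}

```text
t: 23.68
position: [552.8, -230.7, 52.7]
tool_rot: [-0.0, 0.996, 0.089, 0.0]
contact_force: [-0.0, 0.7, -0.8]
grip_width: 11.8
grip_force: 30.0
```

>>> drive_tool:
  targets:
    - {"translation": [0, 0, 0.01], "spin": 0, "gripper": -1}
    - {"translation": [0, 0, 0.02], "spin": 0, "gripper": -1}
    - {"translation": [0, 0, 0.02], "spin": 0, "gripper": -1}
    - {"translation": [0, 0, 0.02], "spin": 0, "gripper": -1}

```text
t: 24.18
position: [552.8, -230.8, 50.3]
tool_rot: [0.0, 0.996, 0.089, 0.0]
contact_force: [0.0, -0.2, -0.9]
grip_width: 12.2
grip_force: 30.0
```

>>> drive_tool:
  targets:
    - {"translation": [0, 0, 0.01], "spin": 0, "gripper": -1}
    - {"translation": [0, 0, 0.01], "spin": 0, "gripper": -1}
    - {"translation": [0, 0, 0.01], "spin": 0, "gripper": -1}

```text
t: 24.55
position: [552.9, -230.9, 49.4]
tool_rot: [0.0, 0.996, 0.089, 0.0]
contact_force: [-1.4, -0.2, 3.8]
grip_width: 12.0
grip_force: 30.0
```

>>> drive_tool:
  targets:
    - {"translation": [0, 0, 0], "spin": 0, "gripper": -0.3}
    - {"translation": [0, 0, 0], "spin": 0, "gripper": -0.3}
    - {"translation": [0, 0, 0], "spin": 0, "gripper": -0.3}
    - {"translation": [0, 0, 0], "spin": 0, "gripper": -0.3}

```text
t: 25.05
position: [552.8, -230.7, 49.1]
tool_rot: [-0.0, 0.996, 0.089, -0.0]
contact_force: [0.3, -0.8, 0.5]
grip_width: 30.8
grip_force: 0.0
```

>>> drive_tool:
  targets:
    - {"translation": [0, 0, -0.3], "spin": 0, "gripper": -0.3}
    - {"translation": [0, 0, -0.7], "spin": 0, "gripper": -0.3}
    - {"translation": [0, 0, -1], "spin": 0, "gripper": -0.3}
    - {"translation": [0, 0, -1], "spin": 0, "gripper": -0.3}

```text
t: 25.55
position: [553.7, -231.3, 171.9]
tool_rot: [0.002, 0.996, 0.089, 0.002]
contact_force: [-0.2, -0.1, -0.9]
grip_width: 30.7
grip_force: 0.0
```

>>> drive_tool:
  targets:
    - {"translation": [-0.4, -0.4, -0.2], "spin": 0, "gripper": -0.3}
    - {"translation": [-0.8, -0.8, -0.2], "spin": 0, "gripper": -0.3}
    - {"translation": [-0.8, -1, -0.2], "spin": 0, "gripper": -0.3}
    - {"translation": [-0.8, -1, -0.2], "spin": 0, "gripper": -0.3}

```text
t: 26.05
position: [436.0, -128.3, 192.6]
tool_rot: [-0.0, 0.996, 0.09, -0.0]
contact_force: [0.4, -1.1, -0.4]
grip_width: 30.7
grip_force: 0.0
```

>>> drive_tool:
  targets:
    - {"translation": [0, -0.4, 0], "spin": 0, "gripper": -0.3}
    - {"translation": [0, -0.8, 0], "spin": 0, "gripper": -0.3}
    - {"translation": [0, -1, 0], "spin": 0, "gripper": -0.3}
    - {"translation": [0, -1, 0], "spin": 0, "gripper": -0.3}

```text
t: 26.55
position: [416.0, -11.3, 192.6]
tool_rot: [-0.0, 0.996, 0.09, -0.0]
contact_force: [0.4, -1.1, -0.5]
grip_width: 30.9
grip_force: 0.0
```

Run:
```python
from plant import ctrl
import cv2,numpy as np
a=ctrl.snapshot('top')['image'];b=ctrl.snapshot('side')['image']
k=lambda i,x,y:cv2.resize(i[y:y+130,x:x+130,::-1],(400,400))
cv2.imwrite('pics/f.png',np.hstack([k(a,335,130),k(b,260,230)]))
```

```text
(no output)
```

View pics/f.png

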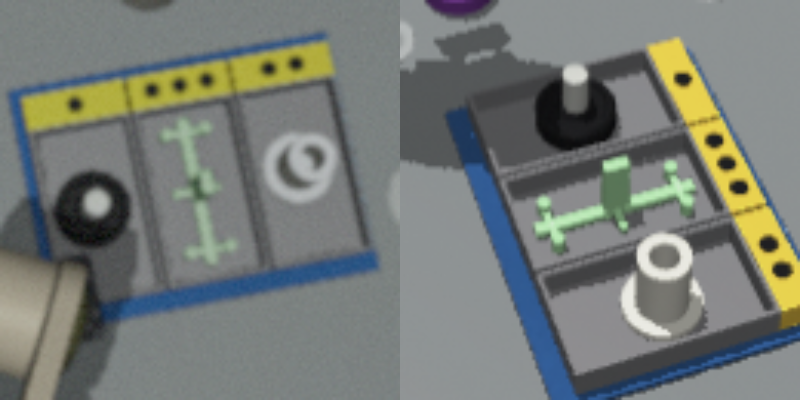

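All three parts sit flat in their pockets: wheel (92,208), sprue (198,190) with its post up, bushing (300,165). The arm is clear of everything, so I'm handing in.

```bash
python3 -c "
from plant import ctrl
print(ctrl.hand_in())"
```

```text
the job is handed in; nothing more can be done
None
```

The job is handed in at about 27 s: the wheel, bushing and sprue were set down and released in that order in pockets 1, 2 and 3, and the last pictures show all three upright in place; the hand-in returned no verdict.

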